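# Restock the laundry caddy

## Robot

A 6-joint arm with a two-finger parallel gripper is mounted at the origin on the work surface. World frame = base frame: x ahead of the robot, y to its left, z up, the work surface at z = 0. Lengths are in m, angles in rad, forces in N, time in s.
With the tool pointing down it reaches from about 0.325 to 0.85 m from the base axis. Payload 4.4 kg.
Tool frame: the origin (TCP) lies between the finger pads; the fingertips stand 19 mm ahead of it and the grasp point (between the pads) is the TCP; z points along the fingers, x is the direction in which the jaws open and shut, and the axes are right-handed (so a half turn about z gives the same grasp; the last joint's range is limited). The gripper opens to 94 mm and grips with 3 to 60 N. Pads are 16 mm wide; open, the fingers measure 119 mm over their backs; the gripper's body (75 mm by 177 mm) begins 78 mm behind the grasp point.
Start: joints at [0.995, 0.207, 1.542, -0, 1.393, -0.15], TCP at [0.238, 0.524, 0.224] pointing down, gripper open.
Joint ranges: [-2.73, 2.73], [-0.86, 2.22], [0.23, 2.46], [-1.11, 4.25], [0.08, 2.63], [-2.82, 2.82]. Speed limits (rad/s): [2.79, 2.79, 3.14, 3.14, 3.14, 3.14].

## Interface

Orientations are given as a unit quaternion [x, y, z, w].
In Python, from bench import goto, move_l, move_j, move_gripper, wait, solve_ik, observe, camera, camera_info, PlanningError, sign_off gives the robot as it stands. Calls block until the motion is done:
- goto(position, orientation): joint-space move of the TCP to a pose.
- move_l(position, rotation=None, speed=0.15, stop_force=None): straight line of the TCP; rotation=None keeps the orientation; speed is the mean speed in m/s. With stop_force (N) it stops when the force on the tool has changed by that much, and returns True; else False.
- move_j(angles): joint-space move.
- move_gripper(opening): finger opening in m; the grip force is fixed at half the most; returns when the fingers have stopped.
- wait(seconds).
- solve_ik(position, orientation): joint angles nearest the present ones, or None.
- observe(): the state.
- camera(name): name is "scene" or "side" or "wrist"; returns (picture, depth): 384x512x3 uint8, red, green, blue; 384x512 float32, m along the optical axis (not along the pixel's ray), 0 where there is no reading.
- camera_info(name): a dict with "camera_matrix" (3x3 intrinsics, pixels), "D" ([k1, k2, p1, p2, k3] as OpenCV has them; the pictures are not rectified), "xyz" and "rotation" of the camera in the world. Camera axes: x right, y up, looking along -z (the intrinsics and any distortion apply to the point x, -y, -z); pixel columns grow to the right and rows downward; lengths in m; the calibration is good to about 2 mm. A picture is of the moment at which its call begins: read the wrist's pose just before it. camera_info takes no time and is no camera call; for the wrist camera it gives the pose at the moment of the call.
A pose or a line that the arm cannot do raises PlanningError and nothing moves.
- sign_off(): hands the job in, once; it reports no verdict.
The state is a dict: "clock": time; "qpos": joint angles; "joint_velocities": joint speeds; "tau": joint torques, N m; "tool_pos": TCP position; "tool_rot": TCP orientation; "ft_force": force on the tool from outside, world axes, zero at the start; "torque": the same for the moment, N m; "grip_width": finger opening in m.
Only numpy, scipy, OpenCV 4.12 (cv2) and the standard library are available. Lean on these libraries where they do the work, as an engineer would, in place of code of your own. Each camera call takes 0.05 s, during which the arm holds its last target.

## Task

Put the four laundry things into the caddy, each in its own compartment: the big laundry brush, bristles down, lengthwise in the long trough, the dosing cup (no handle) upright in the wide round well, the stain stick upright in the narrow round well, and the tablet jar upright in the square pocket. Leave the coffee mug and the small nail brush where they are; they do not belong in the caddy.

Things in the scene. Friction and masses are not known exactly. Their poses are not given: they have to be found in the camera images.
- laundry_brush: Laundry scrubbing brush, the larger of two look-alike brushes: plain wooden block 110 mm long (own x), 46 mm wide (own y), on bristles; 48 mm tall in all: bristles from 0 to 22 mm, block from 22 to 48 mm. Lies bristles down on the table. Origin: centre of its underside, z up. About 110 g.
- dosing_cup: Dosing cup: open, empty, thin-walled white plastic cup without handle, round, 62 mm outside at the rim, 58 mm at the foot, 60 mm tall, standing upright. Origin: centre of its underside, z up. About 50 g.
- stain_stick: Stain stick: slim closed white plastic cylinder with a grey cap, 32 mm in diameter, 85 mm tall, standing upright. Origin: centre of its underside, z up. About 70 g.
- tablet_jar: Tablet jar: low closed round white plastic jar with a flat grey screw lid, 62 mm in diameter at the lid (60 mm below it), 52 mm tall (lid from 36 to 52 mm), standing upright. Origin: centre of its underside, z up. About 140 g.
- mug: Coffee mug, look-alike of the dosing cup, must stay put: white ceramic, 68 mm in diameter, 68 mm tall, with a handle that sticks out about 30 mm towards its own +y (roughly away from the robot). Origin: centre of its underside.
- nail_brush: Nail brush, look-alike of the laundry brush, must stay put: same wood and bristles but only 70 mm long (own x), 36 mm wide (own y), 36 mm tall. Origin: centre of its underside.
- trough: Caddy compartment for the laundry brush: long rectangular trough, inside 70 mm along own x, 130 mm along own y (the brush's length goes along y, either way round). Origin: centre of the insert's underside, below the compartment's centre, z up; the floor is 4 mm above it (9 mm above the table), grey walls 4 mm thick rise 18 mm above the floor. 
- wide_well: Caddy compartment for the dosing cup: wide round well, 82 mm inside diameter. Origin: centre of the insert's underside, below the compartment's centre, z up; the floor is 4 mm above it (9 mm above the table), grey walls 4 mm thick rise 18 mm above the floor. The caddy is a fixed grey tray 212 x 292 mm, rim 22 mm above the table.
- narrow_well: Caddy compartment for the stain stick: narrow round well, 56 mm inside diameter. Origin: centre of the insert's underside, below the compartment's centre, z up; the floor is 4 mm above it (9 mm above the table), grey walls 4 mm thick rise 18 mm above the floor. The four white inserts (99 x 139 mm, own x and y) lie 2 by 2 in any order, turned alike, 100 mm apart along x, 140 along y.
- square_pocket: Caddy compartment for the tablet jar: square pocket, 86 x 86 mm inside. Origin: centre of the insert's underside, below the compartment's centre, z up; the floor is 4 mm above it (9 mm above the table), grey walls 4 mm thick rise 18 mm above the floor. Other articles, up to 0.24 m tall, stand only along the table's far edge (x > 0.78 m) and sides (|y| > 0.5 m).

How it is judged:
At the end, for the whole second after the job is handed in: Brush in trough (lengthwise within 0.3 rad), cup in wide well, stick in narrow well, jar in square pocket: each upright within 0.15 rad, on the floor within 5 mm, centred within 20 mm (cup, stick 16 mm), released and at rest. Mug and nail brush moved under 25 mm (horizontal distance between laundry_brush and trough below 0.02 m and z of laundry_brush in the frame of trough between 0 and 0.009 m and angle between each of laundry_brush, dosing_cup, stain_stick, tablet_jar's own z axis and vertical below 0.15 rad and linear speed of each of laundry_brush, dosing_cup, stain_stick, tablet_jar below 0.02 m/s and angle between the x axis of laundry_brush and the y axis of trough, either way round below 0.3 rad and horizontal distance between dosing_cup and wide_well below 0.016 m and z of dosing_cup in the frame of wide_well between 0 and 0.009 m and horizontal distance between stain_stick and narrow_well below 0.016 m and z of stain_stick in the frame of narrow_well between 0 and 0.009 m and horizontal distance between tablet_jar and square_pocket below 0.02 m and z of tablet_jar in the frame of square_pocket between 0 and 0.009 m and distance of each of mug, nail_brush from where it was at the start of the episode below 0.025 m); the robot touches nothing.
It fails at once if the coffee mug is moved more than 25 mm or tipped (distance of mug from where it was at the start of the episode above 0.025 m or angle between mug's own z axis and vertical above 0.5 rad).
It fails at once if the nail brush is moved more than 25 mm or tipped (distance of nail_brush from where it was at the start of the episode above 0.025 m or angle between nail_brush's own z axis and vertical above 0.5 rad).
It also fails if it takes over 115 s, if anything falls off the work surface, if the arm or the gripper's body presses on something with over 40 N, if the wrist force passes 120 N, or if a joint passes its speed limit or range.

## Working session

There is one attempt and no reset: what is moved stays moved. The work goes in short steps, each a Python script; the robot and the scene stay as the last script left them, time stands still between calls to the robot, and variables do not carry over. Pictures are saved under pics/ and viewed, and the job is handed in when it is done.

```bash
mkdir -p pics; ls
python3 - <<'E'
from bench import *
import cv2,numpy as np
s=observe();print(s['clock'],s['tool_pos'],s['tool_rot'],s['grip_width'])
for n in['scene','side','wrist']:
    i=camera_info(n);print(n,i)
    p,d=camera(n);cv2.imwrite(f'pics/{n}0.png',p[:,:,::-1]);np.savez(f'pics/{n}0.npz',p=p,d=d,**{k:np.array(v) for k,v in i.items() if k in('camera_matrix','D','xyz','rotation')})
E
```

```text
pics
0.0 [0.23710159 0.52298481 0.22327314] [ 8.40563170e-01  5.41712315e-01 -1.04870297e-03  4.74841394e-04] 0.09422284013500487
scene {'camera_matrix': array([[349.00463722,   0.        , 258.71260958],
       [  0.        , 349.00463722, 189.94574011],
       [  0.        ,   0.        ,   1.        ]]), 'D': array([-0.01046124,  0.        ,  0.        ,  0.        ,  0.        ]), 'xyz': array([0.92344122, 0.56403178, 0.49591381]), 'rotation': array([0.13122511, 0.45194038, 0.8442723 , 0.25638669])}
side {'camera_matrix': array([[378.38923744,   0.        , 262.38927962],
       [  0.        , 378.38923744, 194.84519997],
       [  0.        ,   0.        ,   1.        ]]), 'D': array([-0.12733886,  0.        ,  0.        ,  0.        ,  0.        ]), 'xyz': array([ 0.28260056, -0.5113869 ,  0.62519387]), 'rotation': array([ 0.34597398, -0.09318212, -0.239691  ,  0.90231221])}
wrist {'camera_matrix': array([[282.1740917 ,   0.        , 257.4801395 ],
       [  0.        , 282.1740917 , 185.09963191],
       [  0.        ,   0.        ,   1.        ]]), 'D': array([-0.03571917,  0.        ,  0.        ,  0.        ,  0.        ]), 'xyz': array([0.16877059, 0.55537875, 0.38427831]), 'rotation': array([-0.11137084, -0.07042644,  0.53744732,  0.83293879])}
```

View pics/scene0.png

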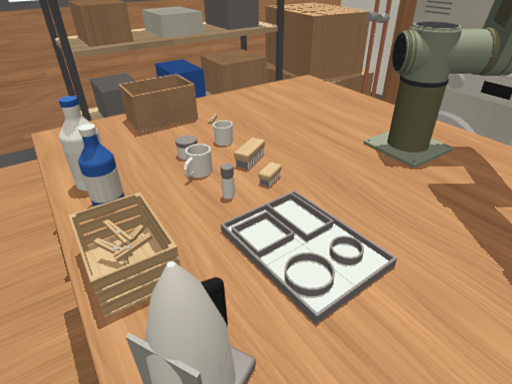

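View pics/side0.png

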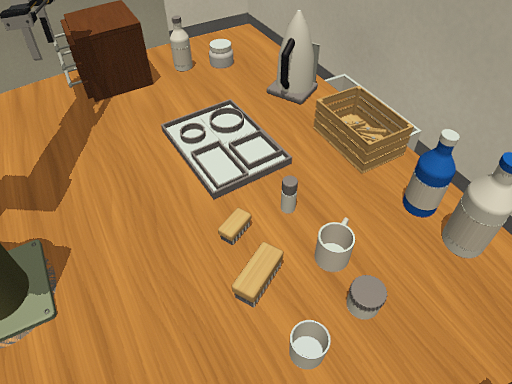

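View pics/wrist0.png

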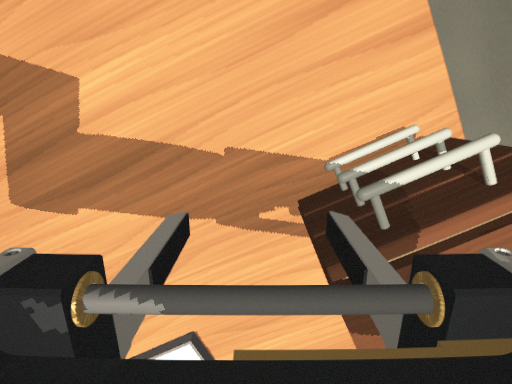

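The side view shows everything: nail brush (236,225), laundry brush (259,273), stick (289,194), mug (334,246), jar (366,296), cup (309,344). In the caddy, the trough is at (217,165), the square pocket at (257,150), the narrow well at (193,133) and the wide well at (227,119). Next I'll build a top-down height map from both cameras.

```bash
cat > vis.py <<'E'
import numpy as np,cv2
from scipy.spatial.transform import Rotation as R
def cloud(f):
    z=np.load(f) if isinstance(f,str) else f
    p,d=z['p'],z['d'];K,D=z['camera_matrix'],z['D']
    h,w=d.shape;u,v=np.meshgrid(np.arange(w),np.arange(h))
    n=cv2.undistortPoints(np.stack([u,v],-1).reshape(-1,1,2).astype(np.float64),K,D).reshape(h,w,2)
    c=np.stack([n[...,0]*d,-n[...,1]*d,-d],-1)
    W=c.reshape(-1,3)@R.from_quat(z['rotation']).as_matrix().T+z['xyz']
    m=d.reshape(-1)>0
    return W[m],p.reshape(-1,3)[m]
E
python3 - <<'E'
from vis import *
x0,y0,s=0.2,-0.5,700
for n in['scene','side']:
    P,C=cloud(f'pics/{n}0.npz')
    t=(P[:,0]>.3)&(P[:,0]<.6)&(abs(P[:,1])<.25)&(abs(P[:,2])<.012)
    print(n,np.median(P[t],0),np.percentile(P[t][:,2],[5,95]))
    m=(P[:,0]>.2)&(P[:,0]<.85)&(abs(P[:,1])<.55)&(P[:,2]<.15)
    P,C=P[m],C[m];o=np.argsort(P[:,2]);P,C=P[o],C[o]
    im=np.zeros((560,784,3),np.uint8)
    # rows: x downwards flipped (x up), cols: -y right
    r=(559-(P[:,0]-.15)*700).astype(int);c=((.56-P[:,1])*700).astype(int)
    k=(r>=0)&(r<560)&(c>=0)&(c<784)
    for dr in(0,1):
        for dc in (0,1):
            im[np.clip(r[k]-dr,0,559),np.clip(c[k]-dc,0,783)]=C[k][:,::-1]
    cv2.imwrite(f'pics/top_{n}.png',im)
E
```

```text
scene [ 0.43341818  0.07288264 -0.00083784] [-0.00267111  0.00904358]
side [ 0.4164539  -0.05658198  0.00068618] [-0.00136446  0.00947185]
```

View pics/top_side.png

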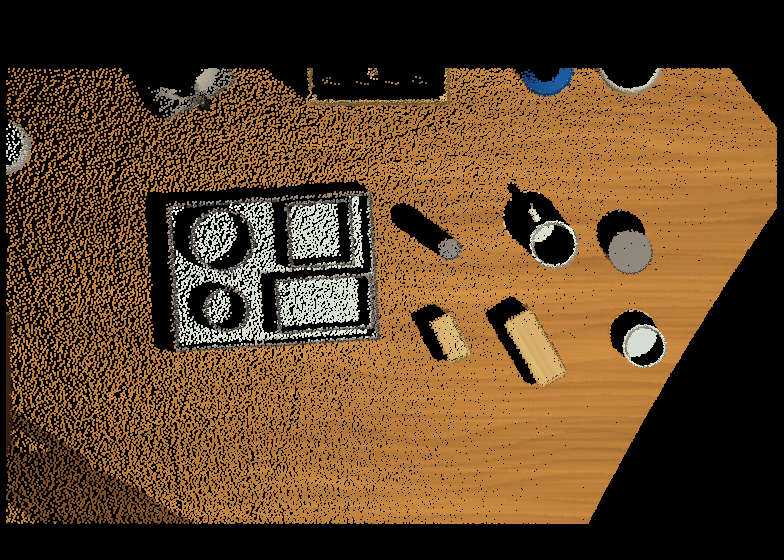

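View pics/top_scene.png

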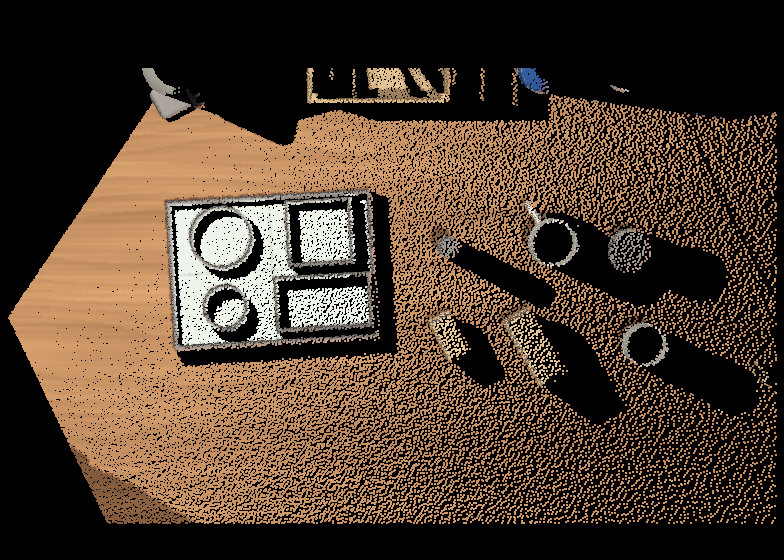

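The top views are clean and the two cameras agree. Now fitting shapes.

```bash
cat > fit.py <<'E'
from vis import *
from scipy.optimize import least_squares
def px(c,r): return np.array([.15+(559-r)/700,.56-c/700])
def sel(P,c,rad,z0,z1):
    m=(np.hypot(*(P[:,:2]-c).T)<rad)&(P[:,2]>z0)&(P[:,2]<z1);return P[m]
def disc(Q): # top disc/rim: hull outline circle fit
    h=cv2.convexHull(Q[:,:2].astype(np.float32)).reshape(-1,2)
    f=lambda p:np.hypot(h[:,0]-p[0],h[:,1]-p[1])-p[2]
    r=least_squares(f,[*h.mean(0),.03],loss='soft_l1',f_scale=.001);return r.x
def rect(Q):
    (c,wh,a)=cv2.minAreaRect((Q[:,:2]*1000).astype(np.float32))
    return np.array(c)/1000,wh,a
E
python3 - <<'E'
from fit import *
np.set_printoptions(precision=4,suppress=True)
A=[cloud(f'pics/{n}0.npz')[0] for n in('scene','side')]
for P in A:
    print('---')
    for n,c,r,z0,z1 in[('stick',(449,247),.03,.078,.095),('mug',(553,243),.04,.062,.075),('jar',(630,250),.045,.046,.06),('cup',(643,345),.045,.052,.068),('wide',(221,238),.055,.0225,.033),('narrow',(225,308),.038,.0225,.033)]:
        Q=sel(P,px(c[0],c[1]),r,z0,z1);print(n,len(Q),disc(Q),np.median(Q[:,2]))
    for n,c,r,z0,z1 in[('lb',(535,347),.075,.043,.055),('nb',(449,337),.05,.031,.042),('trough',(323,303),.08,.0235,.033),('square',(320,233),.07,.0235,.033),('caddy',(273,270),.2,.014,.035)]:
        Q=sel(P,px(c[0],c[1]),r,z0,z1);print(n,len(Q),*rect(Q),np.median(Q[:,2]))
E
```

```text
---
stick 87 [ 0.594  -0.0822  0.0149] 0.08329017651982379
mug 114 [ 0.6008 -0.2309  0.0337] 0.06564557905944021
jar 174 [ 0.5904 -0.34    0.0304] 0.05031766871917506
cup 89 [ 0.4551 -0.3616  0.0315] 0.056527196849314953
wide 386 [0.6075 0.2421 0.0454] 0.025398304708234787
narrow 221 [0.5075 0.2363 0.0327] 0.025347972574431277
lb 279 [ 0.4523 -0.2052] (111.4739990234375, 45.711219787597656) 31.937820434570312 0.04618131043713947
nb 177 [ 0.4679 -0.0835] (69.85746002197266, 33.385841369628906) 27.27342414855957 0.03433481008084799
trough 416 [0.5302 0.0968] (108.23828887939453, 140.0759735107422) 3.1717872619628906 0.02539352696602057
square 375 [0.6069 0.1013] (113.0418701171875, 96.37152862548828) 4.025442600250244 0.02555182001786721
caddy 4250 [0.5614 0.1687] (214.5631866455078, 294.59185791015625) 3.4450535774230957 0.020640558028937606
---
stick 174 [ 0.5916 -0.0838  0.0154] 0.08542572078614108
mug 330 [ 0.5986 -0.2321  0.0338] 0.06761988015409065
jar 998 [ 0.587  -0.342   0.0318] 0.05263999215092319
cup 384 [ 0.4528 -0.3618  0.0308] 0.059899709968575465
wide 189 [0.6062 0.242  0.0467] 0.025841199824378824
narrow 132 [0.505  0.2353 0.032 ] 0.02581949972444536
lb 1407 [ 0.4505 -0.2059] (110.20826721191406, 46.35731887817383) 29.97599983215332 0.04826555033754454
nb 515 [ 0.4644 -0.0845] (68.99893951416016, 36.17074203491211) 26.311336517333984 0.03645017630820735
trough 448 [0.5198 0.0931] (124.45142364501953, 145.2453155517578) 0.9897223114967346 0.026620636481241355
square 323 [0.6091 0.1018] (121.28125762939453, 95.67511749267578) 3.322831869125366 0.026414822621092515
caddy 2851 [0.56   0.1704] (216.2418975830078, 297.5870666503906) 3.2263500690460205 0.021943352735134036
```

Both cameras agree to about 2 mm. The caddy centre is at (0.561, 0.1695), turned 3.3°. I'll do the brush first.

```bash
cat > arm.py <<'E'
from bench import *
import numpy as np
def q(deg): a=np.radians(deg)/2; return [float(np.cos(a)),float(np.sin(a)),0.,0.]
C=np.array([.5607,.1695]);t=np.radians(3.3);ex=np.array([np.cos(t),np.sin(t)]);ey=np.array([-np.sin(t),np.cos(t)])
S=dict(trough=C-.05*ex-.07*ey,square=C+.05*ex-.07*ey,narrow=C-.05*ex+.07*ey,wide=C+.05*ex+.07*ey)
def st(m):
    s=observe();print(m,'t=%.1f'%s['clock'],np.round(s['tool_pos'],4),'w=%.4f'%s['grip_width'],'F',np.round(s['ft_force'],1))
def pick(xy,phi,h,z=.2,open_=.094):
    move_gripper(open_)
    goto([xy[0],xy[1],z],q(phi)); st('above')
    print('stop',move_l([xy[0],xy[1],h],speed=.12,stop_force=15))
    move_gripper(0.0); st('grip')
    move_l([xy[0],xy[1],z],speed=.15); st('lift')
def place(xy,phi,h,z=.2,open_=.08):
    goto([xy[0],xy[1],z],q(phi)); st('over')
    print('stop',move_l([xy[0],xy[1],h+.0105],speed=.12,stop_force=8)); st('down')
    move_gripper(open_); st('open')
    move_l([xy[0],xy[1],z],speed=.15)
E
python3 - <<'E'
from arm import *
import cv2
pick((.4514,-.2056),-59,.041)
p,d=camera('side');cv2.imwrite('pics/side1.png',p[:,:,::-1])
E
```

```text
above t=3.0 [ 0.4517 -0.205   0.2   ] w=0.0936 F [0.6 0.1 0.6]
stop False
grip t=5.3 [ 0.4513 -0.2055  0.041 ] w=0.0462 F [-0.5  1.1  1. ]
lift t=6.5 [ 0.4507 -0.2051  0.1988] w=0.0458 F [-1.   0.1 -0.4]
```

View pics/side1.png

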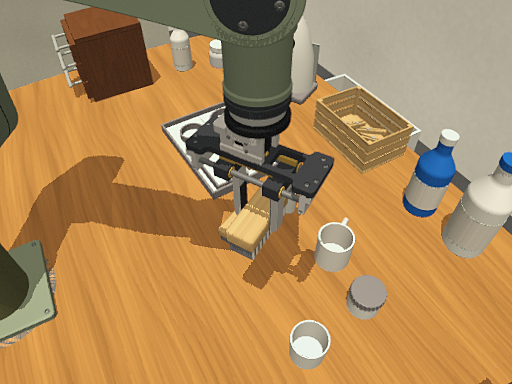

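The brush is held level in the jaws at about (247,228), with a grip width of 46 mm. Placing it.

Run:
```python
from arm import *
import cv2
place(S['trough'],3.3,.041)
pick((.5928,-.083),0,.06)
p,d=camera('side');cv2.imwrite('pics/side2.png',p[:,:,::-1])
p,d=camera('scene');cv2.imwrite('pics/scene2.png',p[:,:,::-1])
```

```text
over t=7.8 [0.5149 0.0959 0.1998] w=0.0456 F [-0.1 -0.4 -1.5]
stop False
down t=9.2 [0.5157 0.0967 0.0524] w=0.0459 F [ 0.6  0.4 -1.2]
open t=9.9 [0.5147 0.0967 0.0515] w=0.0802 F [ 0.4 -0.  -0.2]
above t=12.3 [ 0.5923 -0.082   0.1997] w=0.0939 F [-0.1 -0.4  0.6]
stop False
grip t=14.6 [ 0.5927 -0.083   0.0599] w=0.0314 F [ 0.2  0.1 -1.5]
lift t=15.6 [ 0.5919 -0.0828  0.1987] w=0.0313 F [ 0.  -0.7 -1.7]
```

View pics/side2.png

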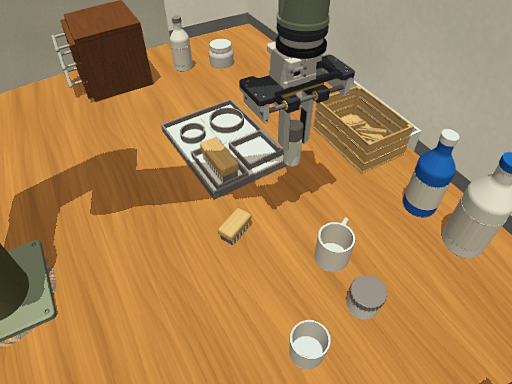

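View pics/scene2.png

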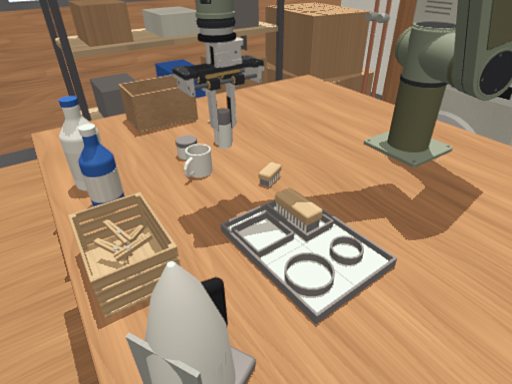

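The brush sits inside the trough (side view 220,157). The stick hangs upright in the jaws (292,145). Continuing with the stick, then the jar.

Run:
```python
from arm import *
import cv2
place(S['narrow'],3.3,.06)
pick((.5887,-.341),0,.041)
p,d=camera('side');cv2.imwrite('pics/side3.png',p[:,:,::-1])
```

```text
over t=17.0 [0.5073 0.2357 0.2   ] w=0.0317 F [ 0.  -0.1 -0.4]
stop False
down t=18.2 [0.5076 0.2367 0.0714] w=0.0319 F [ 0.   0.5 -0.5]
open t=19.1 [0.5067 0.2365 0.0705] w=0.0800 F [ 0.5 -0.1  0.1]
above t=22.7 [ 0.5893 -0.3397  0.2001] w=0.0941 F [ 0.3  0.7 -0.1]
stop False
grip t=24.7 [ 0.5886 -0.341   0.0411] w=0.0613 F [-0.8  0.6  1.1]
lift t=25.9 [ 0.5879 -0.3404  0.1983] w=0.0616 F [ 1.   0.1 -1.4]
```

View pics/side3.png

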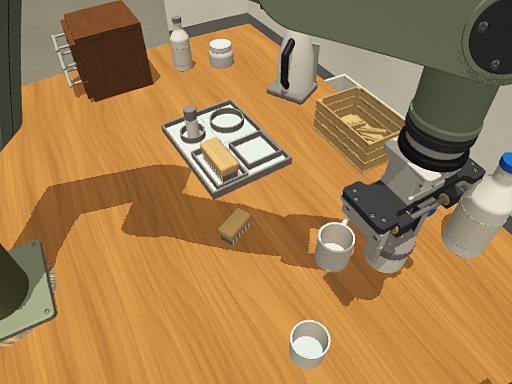

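The stick stands in the narrow well (192,125). The jar is held at about (385,255), and the mug hasn't moved (335,246).

Run:
```python
from arm import *
import cv2
place(S['square'],3.3,.041)
pick((.454,-.3617),0,.045)
p,d=camera('side');cv2.imwrite('pics/side4.png',p[:,:,::-1])
```

```text
over t=27.6 [0.6151 0.1013 0.2   ] w=0.0616 F [-0.7 -0.1 -1.5]
stop False
down t=29.0 [0.6156 0.1025 0.0526] w=0.0612 F [ 0.1 -0.6 -2.2]
open t=29.5 [0.6148 0.1025 0.0517] w=0.0799 F [-0.6 -1.6 -0.2]
above t=32.9 [ 0.4547 -0.3609  0.2   ] w=0.0937 F [-0.6 -0.7 -0.3]
stop False
grip t=35.0 [ 0.454  -0.3617  0.0451] w=0.0601 F [-0.6 -0.6  0.8]
lift t=36.2 [ 0.4534 -0.361   0.1986] w=0.0602 F [-0.8  1.3 -0.1]
```

View pics/side4.png

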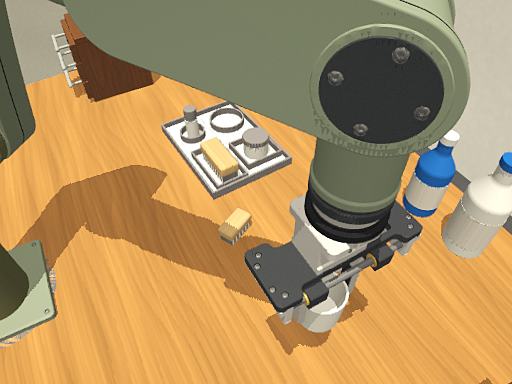

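The jar is in the square pocket (257,143). The cup is held at (320,310). I'll place the cup, retreat, and measure everything again.

Run:
```python
from arm import *
from fit import *
np.set_printoptions(precision=4,suppress=True)
place(S['wide'],3.3,.045)
goto([.38,-.4,.25],q(0)); wait(.5); st('away')
for n in('scene','side'):
    i=camera_info(n);p,d=camera(n);cv2.imwrite(f'pics/{n}5.png',p[:,:,::-1])
    P=cloud(dict(p=p,d=d,camera_matrix=i['camera_matrix'],D=i['D'],xyz=i['xyz'],rotation=i['rotation']))[0]
    print(n)
    for m,c,r,z0,z1 in[('stick',S['narrow'],.03,.085,.105),('mug',(.5997,-.2315),.045,.062,.075),('jar',S['square'],.045,.054,.07),('cup',S['wide'],.045,.06,.08)]:
        Q=sel(P,c,r,z0,z1)
        if len(Q)>8:
            f=disc(Q);print(m,len(Q),f,np.percentile(Q[:,2],[5,50,95]),'off mm',1000*(f[:2]-c))
    for m,c,r,z0,z1 in[('lb',S['trough'],.075,.05,.063),('nb',(.466,-.084),.05,.031,.042)]:
        Q=sel(P,c,r,z0,z1);f=rect(Q);print(m,len(Q),*f,np.percentile(Q[:,2],[5,50,95]),'off mm',1000*(f[0]-c))
```

```text
over t=38.4 [0.607  0.2411 0.2   ] w=0.0596 F [-0.  -0.4 -1.6]
stop False
down t=39.8 [0.6075 0.2425 0.0567] w=0.0598 F [-0.2  1.3 -0.2]
open t=40.3 [0.6066 0.2423 0.0556] w=0.0802 F [-0.6  0.1  0.2]
away t=44.4 [ 0.3801 -0.4     0.25  ] w=0.0799 F [0.  0.1 0.5]
scene
stick 188 [0.5098 0.2367 0.0154] [0.0867 0.0922 0.0937] off mm [3.0837 0.2288]
mug 114 [ 0.6006 -0.2315  0.0339] [0.0624 0.0654 0.0674] off mm [0.8784 0.0364]
jar 525 [0.6178 0.1026 0.0314] [0.056  0.0596 0.061 ] off mm [3.1109 0.1373]
cup 335 [0.6094 0.2427 0.0308] [0.0608 0.0659 0.0686] off mm [2.8568 0.4739]
lb 679 [0.5423 0.0953] (94.4012680053711, 110.93956756591797) 1.5489827394485474 [0.0515 0.0554 0.0569] off mm [27.4491 -1.3983]
nb 184 [ 0.4673 -0.0825] (70.23136901855469, 34.4271125793457) 27.902973175048828 [0.032  0.0342 0.0357] off mm [1.2975 1.4573]
side
lb 596 [0.5147 0.0924] (45.17090606689453, 107.88385772705078) 3.804764986038208 [0.0525 0.0568 0.059 ] off mm [-0.1332 -4.3309]
nb 474 [ 0.4649 -0.0844] (69.58189392089844, 35.43503189086914) 26.449268341064453 [0.0331 0.0364 0.0382] off mm [-1.1265 -0.3985]
```

```bash
python3 -c "
import cv2
a=cv2.imread('pics/side5.png')[80:280,130:380];cv2.imwrite('pics/s5c.png',cv2.resize(a,None,fx=3,fy=3))"
```

```text
(no output)
```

View pics/s5c.png

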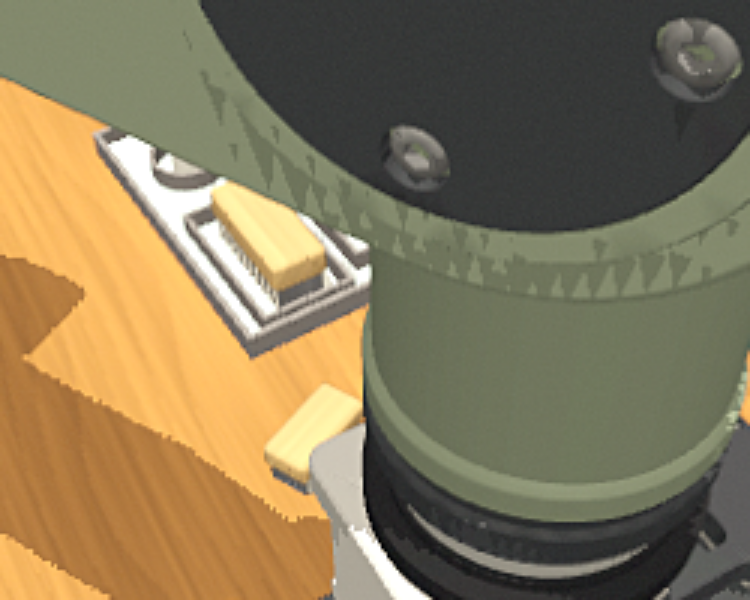

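View pics/scene5.png

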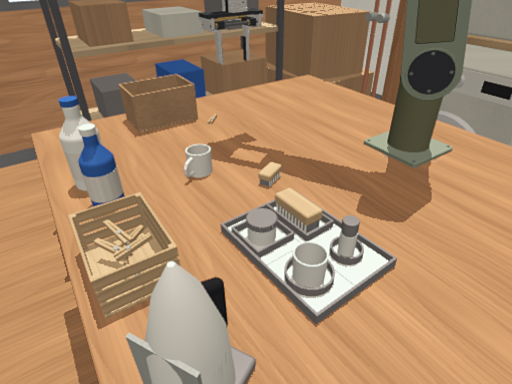

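The scene view shows all four items seated upright in the right compartments, with the mug (198,161) and nail brush (270,175) unmoved. The 27 mm brush offset comes from the jar being caught in the selection: the fitted box is 94 mm wide. The side view puts the brush within about 4 mm. Handing in.

```bash
python3 -c "
from bench import *
print(sign_off(), observe()['clock'])"
```

```text
the job is handed in; nothing more can be done
the job is handed in; nothing more can be done
```

All four laundry items are in their own compartments, and I handed the job in at about 44 s with the arm retreated clear. No verdict is reported, so this rests on my last camera checks:

- **Cup, stick and jar:** about 3 mm off centre in the scene camera, which itself reads about 1 mm high in x. Their top heights match sitting upright on the floor. The arm blocked the side camera's view of all three, so only the scene camera confirms them.
- **Laundry brush:** the side view puts it about 4 mm off centre and within 1° of lengthwise, though the arm hid one end. The scene fit reported a 27 mm offset. I discarded it because the fitted box was 94 mm wide, which means the neighbouring jar was caught in it. The pictures show the brush seated in the trough.
- **Mug and nail brush:** both measured within 2 mm of their starting positions; the arm hid the mug from the side camera, so only the scene camera confirms it.

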